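# Shut off the suction and take the lampshade to dry

### The arm

A 6-joint arm with a two-finger parallel gripper is mounted at the origin on the work surface. World frame = base frame: x ahead of the robot, y to its left, z up, the work surface at z = 0. Lengths are in m, angles in rad, forces in N, time in s.
With the tool pointing down it reaches from about 0.275 to 0.725 m from the base axis. Payload 5.6 kg.
Tool frame: the origin (TCP) lies on the centre line of the jaws, within the pads' length; the fingertips stand 14 mm ahead of it and the grasp point (between the pads) lies 5 mm behind it; z points along the fingers, y is the line along which they close (so a half turn about z gives the same grasp; the last joint's range is limited). The gripper opens to 85 mm and grips with 20 to 120 N. Pads are 22 mm wide; open, the fingers measure 114 mm over their backs; the gripper's body (76 mm by 85 mm) begins 54 mm behind the grasp point. The pads swing forward as they close: fully open they stand 13 mm farther back than shut.
Start: joints at [1.454, 0.255, 0.108, 0, -1.424, -0.285], TCP at [0.215, 0.506, 0.245] pointing down, gripper open.
Joint ranges: [-2.95, 2.95], [-1.21, 1.97], [-1.09, 1.5], [-2.87, 1.71], [-2.94, -0.07], [-3.05, 3.05]. Speed limits (rad/s): [2.57, 2.57, 3.14, 3.14, 3.14, 3.14].

### API

Orientations are given as a rotation vector (axis times angle).
In Python, from bench import arm, eyes gives the robot as it stands.
- The arm moves only by the tool servo_tool, never from a script. Its argument "increments" is a list of rows, each an object of numbers: "fingers": the finger opening in mm, from 0 to 85.4; "x", "y", "z": the shift along the tool's x, y, z scaled (see below); "rx", "ry", "rz": the turn, a rotation vector about the tool's x, y, z scaled (see below). In form: [{"fingers": .., "x": .., "y": .., "z": .., "rx": .., "ry": .., "rz": ..}, ...]. A call has 1 to 12 rows; each row shifts and turns the commanded pose from where the row before left it, along the tool's axes as they then stand; what a row does not reach is not made up. The controller multiplies each number of a shift by 20 mm and each number of a turn by 0.15 rad. A row lasts 1/8 s, in which the tool goes at most 62.5 mm and 10.7 degrees, less where a joint would pass 70% of its speed; a pose out of reach is approached as far as the arm can. A call with a number of a shift or a turn outside -1 to 1 is refused whole. A call with a gripper value outside its range is refused whole. The fingers move at their own pace and stop on an object; "force" is the grip in N (left out, the last holds). Time passes only in rows, so rows that do not move let the fingers close. It gives the time, the measured TCP pose, the force, the opening and the grip force at its end, in the units of the state.
- arm.observe(): the state, without advancing time (a new reading comes with each control period).
- eyes.grab_frame(name): name is "scene" or "top" or "wrist"; returns the picture (420x560x3 uint8, red, green, blue); there is no depth.
- eyes.camera_info(name): a dict with "vertical_fov" (degrees; the focal length in pixels is half the picture's height over the tangent of half this angle, whatever the lens; pixels are square), "cx", "cy" (the principal point, pixels), "dist_coeffs" ([k1, k2, p1, p2, k3] as OpenCV has them; the pictures are not rectified), "R" (3x3) and "t" (3): a world point X has camera coordinates R X + t; the wrist camera has in their place "hand_eye" (4x4, takes a point from camera to tool coordinates, whose origin is the TCP and whose axes are the flange's). Camera axes: x right, y down, z forward; pixel columns grow to the right and rows downward; lengths in m; the calibration is good to about 2 mm. A picture is of the moment at which its call begins: read the wrist's pose just before it. camera_info takes no time and is no camera call.
- arm.sign_off(): hands the job in; it is judged then, once.
The state is a dict: "time": time; "qpos": joint angles; "joint_vel": joint speeds; "tau": joint torques, N m; "position": TCP position; "eef_rot": TCP orientation; "contact_force": force on the tool from outside, world axes, zero at the start; "moment": the same for the moment, N m; "grip_width": opening from 0.0 (shut) to 1.0 (fully open); "grasp_force": force on a finger pad.
Only numpy, scipy, OpenCV 4.12 (cv2) and the standard library are available. Lean on these libraries where they do the work, as an engineer would, in place of code of your own. Each camera call takes 0.05 s, during which the arm holds its last target. There are 200 camera calls.

### The job

One of the two suction moulds still holds a damp pulp lampshade. Shut that mould's ball valve fully (turn its handle clockwise until it stands across the pipe, against its stop), and only then lift the shade straight up off the mould by its black collar and set it down gently, rim down and upright, in the middle of the slatted drying board, letting go only once it stands there. Leave the bare mould's valve shut, and do not disturb the brush, jar and cup.

Things in the scene. Friction and masses are not known exactly. Their poses are not given: they have to be found in the camera images.
- station_full: suction mould station that holds the lampshade (left or right of the bench by chance); fixed, yaw within 0.15 of 0. Origin: on the bench under the mould's centre; x away from the robot, z up. Grey box 140 x 150 mm, steel top 60 mm up, mould on it. Robot side: 22 mm pipe along y at x -139, z 60 mm, y -60 to 100; brass ball valve (40 mm thick) at y 0, its stem leaning 35 deg from vertical towards -x: (-0.574, 0, 0.819).
- station_bare: suction mould station that is bare, same build as station_full; fixed, yaw within 0.15 of 0. Origin: on the bench under the mould's centre; x away from the robot, z up. Grey box 140 x 150 mm, steel top 60 mm up, mould on it. Robot side: 22 mm pipe along y at x -139, z 60 mm, y -60 to 100; brass ball valve (40 mm thick) at y 0, its stem leaning 35 deg from vertical towards -x: (-0.574, 0, 0.819).
- valve_full (a joint): valve handle of station_full, rad. 0 = open: along the pipe, towards the station's +y. 1.571 = shut, hard stop: across the pipe, up the slope along the station's (0.819, 0, 0.574), under the pipe loop. Turns clockwise seen from above, square to the leaning stem. Starts open, between 0 and 0.3. Stays where left; takes about 0.2 N m (3 N at 65 mm from the pivot).
- valve_bare (a joint): valve handle of station_bare, rad. 0 = open: along the pipe, towards the station's +y. 1.571 = shut, hard stop: across the pipe, up the slope along the station's (0.819, 0, 0.574), under the pipe loop. Turns clockwise seen from above, square to the leaning stem. Starts shut, within 0.05 rad of the stop, and must stay shut. Stays where left; takes about 0.2 N m (3 N at 65 mm from the pivot).
- valve_full_pivot (a point): pivot of station_full's valve handle, on the stem's axis at the handle's mid-thickness; at (-165, 0, 97) mm in the station's frame. Axes as for valve_full_tip.
- loop_full (a point): middle of the level part of station_full's pipe loop (22 mm pipe along y, axis 235 mm above the bench, at the station's x = -116 mm, y -100 to 100 mm; legs go down at both ends, a 44 mm foot at y = -100). A tool upright over the shut handle hits it; one leaning like the stem passes on its robot side.
- loop_bare (a point): middle of the level part of station_bare's pipe loop (22 mm pipe along y, axis 235 mm above the bench, at the station's x = -116 mm, y -100 to 100 mm; legs go down at both ends, a 44 mm foot at y = -100). A tool upright over the shut handle hits it; one leaning like the stem passes on its robot side.
- mould_full (a point): centre of the top of station_full's round aluminium mould, 130 mm above the bench, 70 mm above the steel top; 88 mm across at its foot, 40 mm at its top.
- mould_bare (a point): centre of the top of station_bare's round aluminium mould, 130 mm above the bench, 70 mm above the steel top; 88 mm across at its foot, 40 mm at its top.
- valve_full_tip (a point): middle of the free end of station_full's valve handle, 100 mm from the pivot, at mid-thickness. Handle: flat steel bar 16 mm wide (18 mm over its black rubber sleeve from 51 mm outwards), 8 to 10 mm thick along the stem. Axes: y along the handle outwards, z along the stem.
- valve_bare_tip (a point): middle of the free end of station_bare's valve handle, 100 mm from the pivot, at mid-thickness. Handle: flat steel bar 16 mm wide (18 mm over its black rubber sleeve from 51 mm outwards), 8 to 10 mm thick along the stem. Axes: y along the handle outwards, z along the stem.
- shade: off-white rough pulp lampshade, an upside-down hollow bowl, loose over the mould, rim on the steel top: 120 mm across at the rim, 108 mm at 50 mm up, 68 mm at 90 mm up, wall 6 mm. Black collar, 34 mm diameter, on top from 90 to 130 mm above the rim. 150 to 310 g. Origin: centre of the rim's plane; z up through the collar. The rim must rise over 70 mm to clear the mould.
- shade_collar (a point): centre of the collar's flat top, 130 mm above the rim
- board: slatted wooden drying board, 180 x 180 mm, its flat top 20 mm above the bench, between the stations; fixed, its yaw is within 0.12 rad of 0. Origin: centre of its underside.
- brush: hand brush 170 mm long lying crosswise on the bench in front of the board (bystander)
- jar: jar 64 mm across, 85 mm tall, beyond the board (bystander)
- cup: white cup 72 mm across, 75 mm tall, beyond the board (bystander)
Things that resemble listed ones, but are neither listed nor needed, are in the scene too. There is more than one size of the shade; the job needs the middle-sized.

How it is judged:
By the outcome, as a careful person would: the job done as asked, in the order asked, and still so for the second after the job is handed in, with the robot touching nothing.
It also fails if it takes over 69 s, if anything falls off the work surface, if the arm or the gripper's body presses on something with over 40 N, if the wrist force passes 120 N, or if a joint passes its speed limit or range.

## Working session

There is one attempt and no reset: what is moved stays moved. The work goes in short steps, Python scripts to look and compute and a tool call to move; the robot and the scene stay as the last step left them, time stands still between calls to the robot, and variables do not carry over. Pictures are saved under pics/ and viewed, at most 10 in all, crops included, and the job is handed in when it is done.

Besides the shell and the picture viewer there is one more tool, called after "Call:" as name([rows], argument=value, ...), one row to a line, values as JSON. servo_tool: Moves the arm, as the interface text tells. Shifts and turns lie within -1 to 1; 1 stands for 20 mm of shift or 0.15 rad of turn. Its arguments: {"type":"object","properties":{"increments":{"type":"array"},"force":{"type":"number"}},"required":["increments"]}

```bash
ls; mkdir -p pics; python3 - <<'E'
from bench import arm, eyes
import cv2,numpy as np
s=arm.observe(); print({k:np.round(v,3) for k,v in s.items()})
for n in ("scene","top","wrist"):
    cv2.imwrite(f"pics/{n}0.png",eyes.grab_frame(n)[:,:,::-1]); print(n,eyes.camera_info(n))
E
```

```text
pics
{'time': np.float64(0.0), 'qpos': array([ 1.454,  0.256,  0.107, -0.   , -1.424, -0.285]), 'joint_vel': array([-0.002, -0.001,  0.   ,  0.001, -0.001, -0.   ]), 'tau': array([-0.0000e+00, -3.8662e+01,  2.3795e+01,  5.3650e+00, -6.0000e-03,
        0.0000e+00]), 'position': array([0.215, 0.506, 0.244]), 'eef_rot': array([ 3.077e+00, -6.270e-01, -1.000e-03]), 'contact_force': array([-0.313, -0.402, -0.387]), 'moment': array([-0.014, -0.014,  0.041]), 'grasp_force': np.float64(0.0), 'grip_width': np.float64(0.998)}
scene {'vertical_fov': 56.80213466331862, 'cx': 275.6874210141076, 'cy': 206.88615492662416, 'dist_coeffs': array([-0.01004392,  0.        ,  0.        ,  0.        ,  0.        ]), 'R': array([[ 0.1222219 ,  0.99250217,  0.00111393],
       [ 0.70624132, -0.08618156, -0.70270615],
       [-0.69734138,  0.08667278, -0.71147932]]), 't': array([-0.1781275 , -0.2790578 ,  1.70729745])}
top {'vertical_fov': 50.41301205899936, 'cx': 280.913401663099, 'cy': 216.28834220736124, 'dist_coeffs': array([-0.04667336,  0.        ,  0.        ,  0.        ,  0.        ]), 'R': array([[ 0.02657961, -0.99950396,  0.01689265],
       [-0.99470144, -0.02812315, -0.09888446],
       [ 0.09931048, -0.01417483, -0.99495553]]), 't': array([0.07039155, 0.58858748, 1.46797529])}
wrist {'vertical_fov': 64.64706869752332, 'cx': 277.3068051643791, 'cy': 211.505317112655, 'dist_coeffs': array([-0.00353147,  0.        ,  0.        ,  0.        ,  0.        ]), 'hand_eye': array([[-5.12267169e-04, -9.66094985e-01, -2.58186399e-01,
         6.52120051e-02],
       [ 9.99999828e-01, -4.21373919e-04, -4.07379518e-04,
        -7.06180652e-04],
       [ 2.84774294e-04, -2.58186563e-01,  9.66095035e-01,
        -1.27706175e-01],
       [ 0.00000000e+00,  0.00000000e+00,  0.00000000e+00,
         1.00000000e+00]])}
```

View pics/scene0.png

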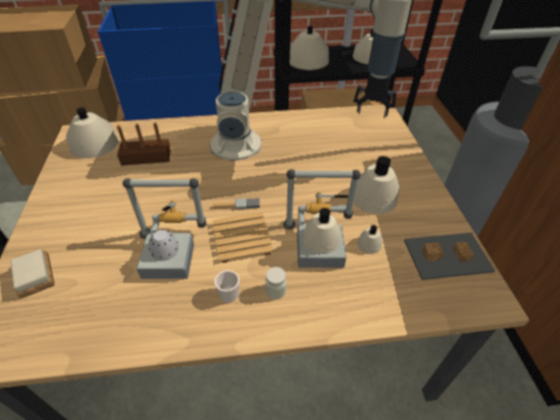

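View pics/top0.png

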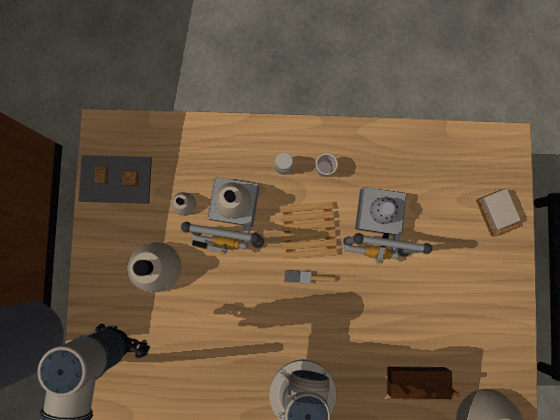

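Top view: the full station is the left one, with its box at (233,200), collar at (231,197) and loop elbows at (186,227) and (257,240). The bare station is at (382,211), the board at about (312,230), the brush at (310,276), the jar at (284,163) and the cup at (326,164).
Shade candidates in the top view:
- (231,197), on the mould: middle-sized, my choice.
- (153,267), large, on the bench.
- (183,203), small, on the bench.
- (490,405), on the bench, at the picture's edge.
- Two more on the background shelf.

Next is a close crop.

```bash
cat > h.py <<'E'
from bench import arm, eyes
import cv2,numpy as np
from scipy.spatial.transform import Rotation as Ro
def ray(n,px,pose=None):
    c=eyes.camera_info(n); f=210/np.tan(np.radians(c["vertical_fov"]/2))
    K=np.array([[f,0,c["cx"]],[0,f,c["cy"]],[0,0,1]])
    d=cv2.undistortPoints(np.array([[px]],float),K,c["dist_coeffs"])[0,0]; d=np.array([*d,1])
    if n=="wrist":
        s=pose or arm.observe(); R=Ro.from_rotvec(s["eef_rot"]).as_matrix(); H=c["hand_eye"]
        return R@H[:3,3]+np.array(s["position"]), R@H[:3,:3]@d
    return -c["R"].T@c["t"], c["R"].T@d
def onz(n,px,z,pose=None):
    o,d=ray(n,px,pose); return o+d*(z-o[2])/d[2]
def proj(n,X,pose=None):
    c=eyes.camera_info(n); f=210/np.tan(np.radians(c["vertical_fov"]/2))
    K=np.array([[f,0,c["cx"]],[0,f,c["cy"]],[0,0,1]])
    if n=="wrist":
        s=pose or arm.observe(); R=Ro.from_rotvec(s["eef_rot"]).as_matrix(); H=c["hand_eye"]
        W=R@H[:3,:3]; o=R@H[:3,3]+np.array(s["position"]); Rc=W.T; t=-W.T@o
    else: Rc,t=c["R"],c["t"]
    return cv2.projectPoints(np.atleast_2d(X).astype(float),cv2.Rodrigues(Rc)[0],t,K,c["dist_coeffs"])[0][:,0]
E
python3 - <<'E'
from h import *
for p in [(186,227),(257,240)]: print(onz("top",p,.235))
print("collar",onz("top",(231,197),.19), onz("scene",(324,215),.19))
t=cv2.imread("pics/top0.png"); s=cv2.imread("pics/scene0.png")
a=cv2.resize(t[170:270,165:365],None,fx=4,fy=4,interpolation=cv2.INTER_CUBIC)
cv2.imwrite("pics/ct.png",a)
cv2.imwrite("pics/cs.png",cv2.resize(s[150:280,190:370],None,fx=4.4,fy=4.4,interpolation=cv2.INTER_CUBIC))
E
```

```text
[0.52713762 0.36174413 0.235     ]
[0.49547022 0.15629688 0.235     ]
collar [0.62422088 0.24005187 0.19      ] [0.64756209 0.24262138 0.19      ]
```

View pics/ct.png

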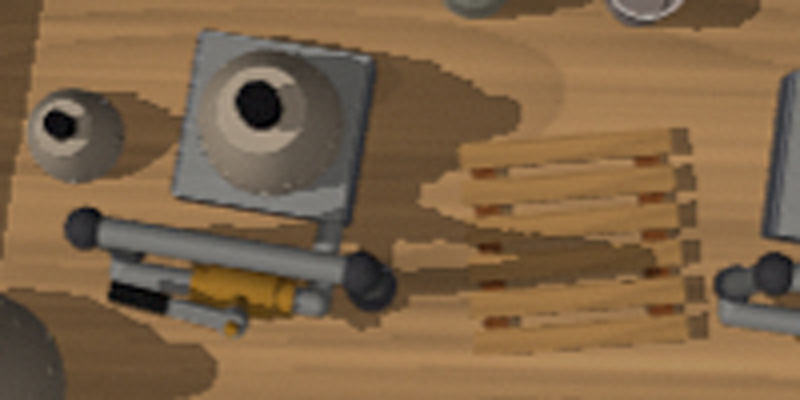

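View pics/cs.png

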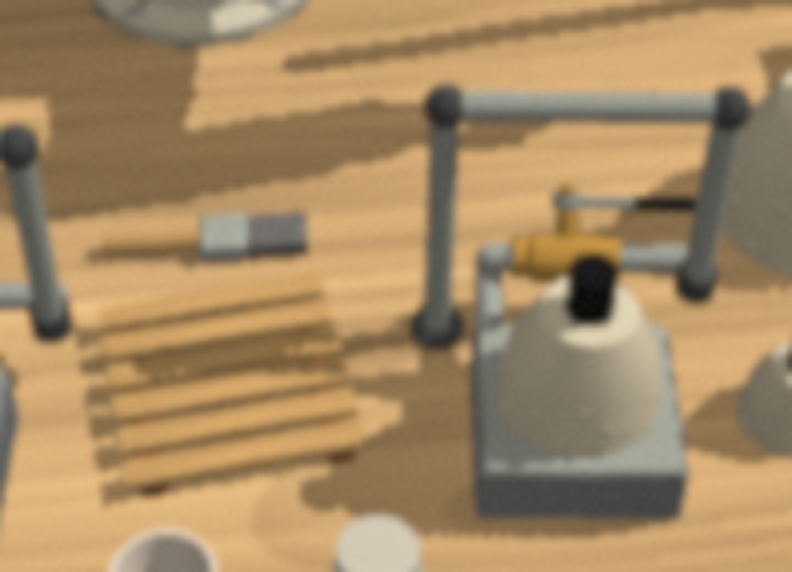

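The crops confirm the choice: a mid-sized shade with a black collar on the left mould, collar top at crop (260,105). Loop elbows are at crop (84,228) and (368,275). The handle pivot is at crop (237,318) with the handle running to its black tip at (112,288). The board's slats span crop (460–705, 130–352).

```bash
python3 - <<'E'
from h import *
T=lambda x,y:(165+(x+.5)/4-.5,170+(y+.5)/4-.5)
S=lambda x,y:(190+(x+.5)/4.4-.5,150+(y+.5)/4.4-.5)
def tri(a,b):
    o1,d1=ray("top",a);o2,d2=ray("scene",b)
    A=np.stack([d1,-d2],1);q=np.linalg.lstsq(A,o2-o1,rcond=None)[0]
    p1=o1+d1*q[0];p2=o2+d2*q[1];return np.round((p1+p2)/2,4),round(1e3*np.linalg.norm(p1-p2),1)
EL=tri(T(84,228),S(731,106));ER=tri(T(366,274),S(444,106));print("elbows",EL,ER)
print(onz("top",T(84,228),.235),onz("top",T(366,274),.235),onz("scene",S(731,106),.235),onz("scene",S(444,106),.235))
co=tri(T(260,105),S(593,268));print("collar",co, onz("top",T(260,105),.19))
for nm,a,b in [("pivot",T(237,320),S(567,195)),("tip",T(111,288),S(696,204))]: print(nm,tri(a,b))
d=EL[0]-ER[0]; yaw=np.arctan2(-d[0],d[1]); print("yaw",yaw)
# box top corners z=.06
bx=[onz("top",T(*p),.06) for p in [(203,30),(374,54),(349,222),(174,194)]]
print("box",np.round(bx,3),np.mean(bx,0))
e=bx[0]-bx[1]; e2=bx[3]-bx[2]; print("yaws",np.arctan2(-e[0],e[1]),np.arctan2(-e2[0],e2[1]))
b=[onz("top",T(*p),.02) for p in [(460,145),(688,130),(705,337),(475,352)]]
print("board",np.round(b,3),np.mean(b,0),[np.linalg.norm(b[i]-b[i-1]) for i in range(4)])
E
```

```text
elbows (array([0.5283, 0.3634, 0.2355]), np.float64(1.3)) (array([0.5012, 0.1615, 0.2333]), np.float64(4.9))
[0.52818826 0.36287502 0.235     ] [0.50078533 0.15897933 0.235     ] [0.52772845 0.36435973 0.235     ] [0.50333049 0.16354204 0.235     ]
collar (array([0.6281, 0.2462, 0.1884]), np.float64(3.6)) [0.62750856 0.24430364 0.19      ]
pivot (array([0.4685, 0.267 , 0.1039]), np.float64(4.5))
tip (array([0.4906, 0.3659, 0.1039]), np.float64(1.1))
yaw -0.1334273876538576
box [[0.707 0.307 0.06 ]
 [0.691 0.165 0.06 ]
 [0.552 0.181 0.06 ]
 [0.571 0.325 0.06 ]] [0.63018181 0.24473499 0.06      ]
yaws -0.1123523020146242 -0.13089956061926997
board [[ 0.623  0.092  0.02 ]
 [ 0.641 -0.101  0.02 ]
 [ 0.466 -0.118  0.02 ]
 [ 0.449  0.074  0.02 ]] [ 0.54458231 -0.01337388  0.02      ] [np.float64(0.17475641898814456), np.float64(0.19393973287973604), np.float64(0.17552620088806786), np.float64(0.1935025721369885)]
```

Measured: full station origin ≈ (0.629, 0.2455), yaw ≈ -0.128. Pivot, loop and collar agree with that to a few mm, and the handle starts at θ ≈ 0.15. Start moving: shut the fingers, rise, and turn so the tool's x lies along the station's -y.

Call:
servo_tool([
  {"fingers": 0, "z": -1, "rz": 0.96},
  {"fingers": 0, "z": -1, "rz": 0.96},
  {"fingers": 0, "z": -1, "rz": 0.96},
  {"fingers": 0, "z": -1, "rz": 0.96},
  {"fingers": 0, "rz": 0.96},
  {"fingers": 0, "rz": 0.96},
  {"fingers": 0, "rz": 0.96},
  {"fingers": 0, "rz": 0.96},
  {"fingers": 0, "rz": 0.96},
  {"fingers": 0},
])

```text
validation failed for argument at $.in...
```

```bash
cat > st.py <<'E'
from h import *
O=np.array([.629,.2455,0]); yaw=-.128
Rs=Ro.from_euler("z",yaw).as_matrix()
U=np.array([.819,0,.574]);Sv=np.array([-.574,0,.819]);Y=np.array([0,1,0.])
def H(y,u,s): return O+Rs@(np.array([-165,0,97])+y*Y+u*U+s*Sv)/1e3   # handle frame, mm -> world
Rlean=Rs@np.stack([-Y,-U,-Sv],1)
Rdown=Rs@np.array([[0,-1,0],[-1,0,0],[0,0,-1.]])
def go(P,R):
    s=arm.observe(); C=Ro.from_rotvec(s["eef_rot"]).as_matrix()
    print("t",round(s["time"],2),"pos",np.round(s["position"],4),"F",np.round(s["contact_force"],1),"q",np.round(s["qpos"],2))
    print("turn units",np.round(Ro.from_matrix(C.T@R).as_rotvec()/.15,2),
      "shift units: now-frame",np.round(C.T@(P-s["position"])/.02,2),"after-turn",np.round(R.T@(P-s["position"])/.02,2))
E
python3 - <<'E'
from st import *
print(H(49,-30,125)); go(H(49,-30,125),Rlean); print("bigshade",onz("top",(153,267),.05))
E
```

```text
[0.3760727  0.32745684 0.182155  ]
t 0.15 pos [0.2149 0.5059 0.2446] F [-0.  -0.5 -0.4] q [ 1.45  0.26  0.11 -0.   -1.42 -0.28]
turn units [3.49 2.63 8.36] shift units: now-frame [10.91  5.06  3.13] after-turn [ 7.82 -5.69  7.8 ]
bigshade [0.40599912 0.50029602 0.05      ]
```

Call:
servo_tool([
  {"fingers": 0, "x": 0, "y": 0, "z": -1, "rx": 0, "ry": 0, "rz": 0.96},
  {"fingers": 0, "x": 0, "y": 0, "z": -1, "rx": 0, "ry": 0, "rz": 0.96},
  {"fingers": 0, "x": 0, "y": 0, "z": -1, "rx": 0, "ry": 0, "rz": 0.96},
  {"fingers": 0, "x": 0, "y": 0, "z": -1, "rx": 0, "ry": 0, "rz": 0.96},
  {"fingers": 0, "x": 0, "y": 0, "z": 0, "rx": 0, "ry": 0, "rz": 0.96},
  {"fingers": 0, "x": 0, "y": 0, "z": 0, "rx": 0, "ry": 0, "rz": 0.96},
  {"fingers": 0, "x": 0, "y": 0, "z": 0, "rx": 0, "ry": 0, "rz": 0.96},
  {"fingers": 0, "x": 0, "y": 0, "z": 0, "rx": 0, "ry": 0, "rz": 0.96},
  {"fingers": 0, "x": 0, "y": 0, "z": 0, "rx": 0, "ry": 0, "rz": 0.96},
  {"fingers": 0, "x": 0, "y": 0, "z": 0, "rx": 0, "ry": 0, "rz": 0},
])

```text
time: 1.4
position: [0.215, 0.5061, 0.325]
eef_rot: [2.077, -2.356, 0.0]
contact_force: [0.4, 0.1, 0.2]
grip_width: 0.0
grasp_force: 0.0
```

```bash
python3 -c "
from st import *
go(H(49,-30,125),Rlean)"
```

```text
t 1.4 pos [0.215  0.5061 0.325 ] F [0.4 0.1 0.2] q [ 1.45  0.25  0.3  -0.   -1.62 -1.58]
turn units [4.08 0.   0.02] shift units: now-frame [ 7.85 -9.11  7.14] after-turn [ 7.83 -3.38 11.09]
```

Call:
servo_tool([
  {"fingers": 0, "x": 0.78, "y": -0.91, "z": 0, "rx": 0, "ry": 0, "rz": 0},
  {"fingers": 0, "x": 0.78, "y": -0.91, "z": 0, "rx": 0, "ry": 0, "rz": 0},
  {"fingers": 0, "x": 0.78, "y": -0.91, "z": 0, "rx": 0, "ry": 0, "rz": 0},
  {"fingers": 0, "x": 0.78, "y": -0.91, "z": 0, "rx": 0, "ry": 0, "rz": 0},
  {"fingers": 0, "x": 0.78, "y": -0.91, "z": 0, "rx": 0, "ry": 0, "rz": 0},
  {"fingers": 0, "x": 0.78, "y": -0.91, "z": 0, "rx": 0, "ry": 0, "rz": 0},
  {"fingers": 0, "x": 0.78, "y": -0.91, "z": 0, "rx": 0, "ry": 0, "rz": 0},
  {"fingers": 0, "x": 0.78, "y": -0.91, "z": 0, "rx": 0, "ry": 0, "rz": 0},
  {"fingers": 0, "x": 0.78, "y": -0.91, "z": 0, "rx": 0, "ry": 0, "rz": 0},
  {"fingers": 0, "x": 0.78, "y": -0.91, "z": 0, "rx": 0, "ry": 0, "rz": 0},
])

```text
time: 2.65
position: [0.3768, 0.3264, 0.3256]
eef_rot: [-2.076, 2.357, 0.0]
contact_force: [-0.5, -0.2, 0.0]
grip_width: -0.0
grasp_force: 0.0
```

Call:
servo_tool([
  {"fingers": 0, "x": 0, "y": 0, "z": 0, "rx": 0.82, "ry": 0, "rz": 0},
  {"fingers": 0, "x": 0, "y": 0, "z": 0, "rx": 0.82, "ry": 0, "rz": 0},
  {"fingers": 0, "x": 0, "y": 0, "z": 0, "rx": 0.82, "ry": 0, "rz": 0},
  {"fingers": 0, "x": 0, "y": 0, "z": 0, "rx": 0.82, "ry": 0, "rz": 0},
  {"fingers": 0, "x": 0, "y": 0, "z": 0, "rx": 0.8, "ry": 0, "rz": 0},
  {"fingers": 0, "x": 0, "y": 0, "z": 0, "rx": 0, "ry": 0, "rz": 0},
])

```text
time: 3.4
position: [0.3754, 0.3263, 0.3239]
eef_rot: [-1.767, 2.0, -0.636]
contact_force: [0.6, 0.3, 0.1]
grip_width: -0.004
grasp_force: 0.0
```

```bash
python3 - <<'E'
from st import *
go(H(49,-30,125),Rlean)
s=arm.observe(); im=eyes.grab_frame("wrist")[:,:,::-1].copy()
cv2.imwrite("pics/w1raw.png",im)
for p in proj("wrist",[H(0,0,0),H(98.9,14.9,0),H(49,-30,5)],s): cv2.circle(im,tuple(int(round(v)) for v in p),4,(0,0,255),1)
cv2.imwrite("pics/w1.png",im)
E
```

```text
t 3.4 pos [0.3754 0.3263 0.3239] F [0.6 0.3 0.1] q [ 1.42 -0.06 -0.43  0.65 -1.26 -1.77]
turn units [-0.   -0.01  0.04] shift units: now-frame [-0.09  4.05  5.82] after-turn [-0.06  4.05  5.82]
```

View pics/w1.png

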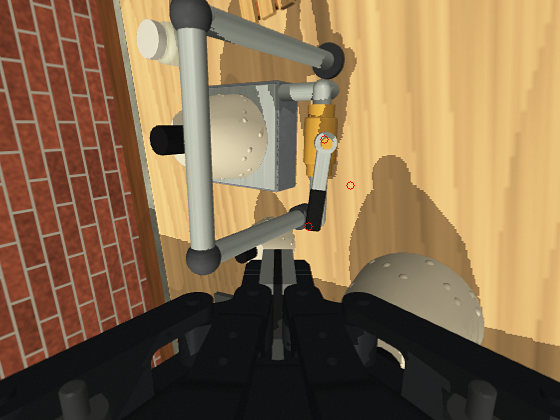

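The wrist view shows the pivot cap at (325,141), matching the prediction, and the handle tip at (314,226). So the handle's angle is about 0.1 and the station pose holds. Descend beside the handle on the robot side.

Call:
servo_tool([
  {"fingers": 0, "x": 0, "y": 0.67, "z": 0.97, "rx": 0, "ry": 0, "rz": 0},
  {"fingers": 0, "x": 0, "y": 0.67, "z": 0.97, "rx": 0, "ry": 0, "rz": 0},
  {"fingers": 0, "x": 0, "y": 0.67, "z": 0.97, "rx": 0, "ry": 0, "rz": 0},
  {"fingers": 0, "x": 0, "y": 0.67, "z": 0.97, "rx": 0, "ry": 0, "rz": 0},
  {"fingers": 0, "x": 0, "y": 0.67, "z": 0.97, "rx": 0, "ry": 0, "rz": 0},
  {"fingers": 0, "x": 0, "y": 0.67, "z": 0.97, "rx": 0, "ry": 0, "rz": 0},
  {"fingers": 0, "x": 0, "y": 0, "z": 1, "rx": 0, "ry": 0, "rz": 0},
  {"fingers": 0, "x": 0, "y": 0, "z": 1, "rx": 0, "ry": 0, "rz": 0},
  {"fingers": 0, "x": 0, "y": 0, "z": 1, "rx": 0, "ry": 0, "rz": 0},
  {"fingers": 0, "x": 0, "y": 0, "z": 1, "rx": 0, "ry": 0, "rz": 0},
  {"fingers": 0, "x": 0, "y": 0, "z": 0.8, "rx": 0, "ry": 0, "rz": 0},
  {"fingers": 0, "x": 0, "y": 0, "z": 0, "rx": 0, "ry": 0, "rz": 0},
])

```text
time: 4.95
position: [0.4335, 0.3204, 0.1056]
eef_rot: [-1.759, 2.005, -0.634]
contact_force: [0.3, 0.2, 1.1]
grip_width: 0.002
grasp_force: 0.0
```

```bash
python3 - <<'E'
from st import *
go(H(49,-30,5),Rlean)
s=arm.observe(); im=eyes.grab_frame("wrist")[:,:,::-1].copy()
cv2.imwrite("pics/w2.png",im)
# planned waypoints of the finger centre: contact point offset from handle centreline by d along -tangent
for th in [0.1,.4,.7,1.0,1.3,1.571]:
    h=np.array([np.cos(th),np.sin(th)]);t=np.array([-np.sin(th),np.cos(th)])
    a=abs(t[0])*11+abs(t[1])*14.5   # half extent of finger box along t
    print(th,np.round(50*h-(9+a)*t,1))
E
```

```text
t 4.95 pos [0.4335 0.3204 0.1056] F [0.3 0.2 1.1] q [ 1.14  0.17 -0.86  1.1  -0.67 -2.21]
turn units [-0.   -0.01 -0.01] shift units: now-frame [0.02 0.17 1.2 ] after-turn [0.02 0.17 1.2 ]
0.1 [ 52.2 -19.4]
0.4 [56.4 -5.1]
0.7 [55.7 11.4]
1.0 [49. 28.]
1.3 [36.  41.9]
1.571 [20. 50.]
```

View pics/w2.png

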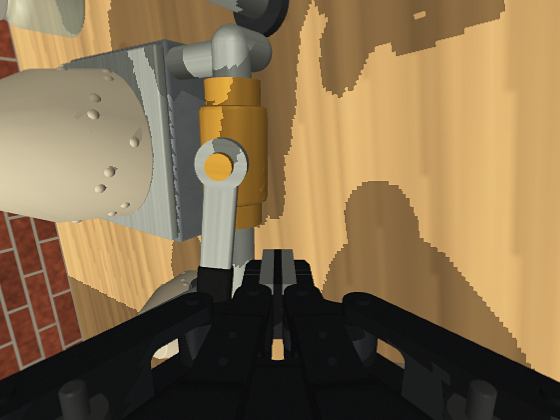

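The finger is at (277,270), clear on the robot side of the handle, and the handle lies at (222,230). Finish the descent and push the first part of the arc.

Call:
servo_tool([
  {"fingers": 0, "x": 0, "y": 0.1, "z": 0.6, "rx": 0, "ry": 0, "rz": 0},
  {"fingers": 0, "x": 0, "y": 0.07, "z": 0.6, "rx": 0, "ry": 0, "rz": 0},
  {"fingers": 0, "x": 0, "y": 0, "z": 0, "rx": 0, "ry": 0, "rz": 0},
  {"fingers": 0, "x": -0.08, "y": -0.28, "z": 0, "rx": 0, "ry": 0, "rz": 0},
  {"fingers": 0, "x": -0.08, "y": -0.28, "z": 0, "rx": 0, "ry": 0, "rz": 0},
  {"fingers": 0, "x": -0.1, "y": -0.35, "z": 0, "rx": 0, "ry": 0, "rz": 0},
  {"fingers": 0, "x": -0.1, "y": -0.35, "z": 0, "rx": 0, "ry": 0, "rz": 0},
  {"fingers": 0, "x": 0, "y": -0.4, "z": 0, "rx": 0, "ry": 0, "rz": 0},
  {"fingers": 0, "x": 0, "y": -0.4, "z": 0, "rx": 0, "ry": 0, "rz": 0},
  {"fingers": 0, "x": 0, "y": 0, "z": 0, "rx": 0, "ry": 0, "rz": 0},
])

```text
time: 6.25
position: [0.4767, 0.3227, 0.107]
eef_rot: [-1.763, 2.002, -0.632]
contact_force: [-1.5, 1.1, -2.7]
grip_width: 0.001
grasp_force: 1.0
```

```bash
python3 - <<'E'
from st import *
go(H(56,11,5),Rlean); go(H(49,28,5),Rlean)
s=arm.observe(); im=eyes.grab_frame("wrist")[:,:,::-1].copy()
cv2.imwrite("pics/w3.png",im)
E
```

```text
t 6.25 pos [0.4767 0.3227 0.107 ] F [-1.5  1.1 -2.7] q [ 1.04  0.21 -0.8   1.14 -0.62 -2.14]
turn units [0.   0.   0.01] shift units: now-frame [ 0.06 -0.1   0.04] after-turn [ 0.06 -0.1   0.04]
t 6.25 pos [0.4767 0.3227 0.107 ] F [-1.5  1.1 -2.7] q [ 1.04  0.21 -0.8   1.14 -0.62 -2.14]
turn units [0.   0.   0.01] shift units: now-frame [ 0.41 -0.94  0.04] after-turn [ 0.41 -0.95  0.04]
```

Contact force is 3 N, as expected for the handle. Continue the arc.

Call:
servo_tool([
  {"fingers": 0, "x": 0.2, "y": -0.48, "z": 0, "rx": 0, "ry": 0, "rz": 0},
  {"fingers": 0, "x": 0.21, "y": -0.48, "z": 0, "rx": 0, "ry": 0, "rz": 0},
  {"fingers": 0, "x": 0.32, "y": -0.35, "z": 0, "rx": 0, "ry": 0, "rz": 0},
  {"fingers": 0, "x": 0.33, "y": -0.35, "z": 0, "rx": 0, "ry": 0, "rz": 0},
  {"fingers": 0, "x": 0.3, "y": -0.15, "z": 0, "rx": 0, "ry": 0, "rz": 0},
  {"fingers": 0, "x": 0.3, "y": -0.1, "z": 0, "rx": 0, "ry": 0, "rz": 0},
  {"fingers": 0, "x": 0, "y": 0, "z": 0, "rx": 0, "ry": 0, "rz": 0},
])

```text
time: 7.18
position: [0.5033, 0.2857, 0.129]
eef_rot: [-1.764, 2.001, -0.632]
contact_force: [-5.6, 4.1, -4.7]
grip_width: -0.001
grasp_force: 2.0
```

```bash
python3 - <<'E'
from st import *
go(H(20,50,5),Rlean)
s=arm.observe(); im=eyes.grab_frame("wrist")[:,:,::-1].copy()
for p in proj("wrist",[H(0,0,0),H(0,100,0)],s): cv2.circle(im,tuple(int(round(v)) for v in p),4,(0,0,255),1)
cv2.imwrite("pics/w4.png",im)
E
```

```text
t 7.17 pos [0.5033 0.2857 0.129 ] F [-5.6  4.1 -4.7] q [ 0.95  0.17 -0.79  1.11 -0.6  -2.02]
turn units [-0.    0.01  0.01] shift units: now-frame [ 0.19 -0.14  0.05] after-turn [ 0.19 -0.14  0.05]
```

View pics/w4.png

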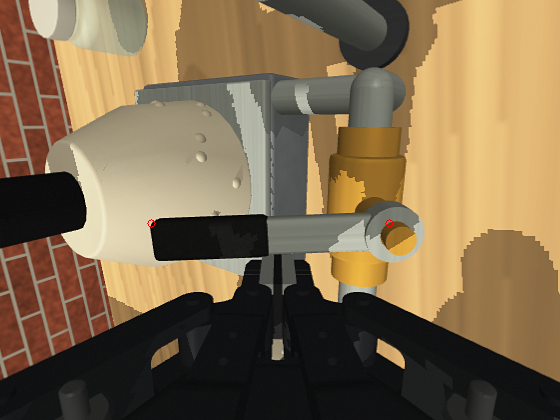

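The handle is nearly across, with its tip at (153,239) and pivot at about (392,232). Push on in the station's -y only until the stop answers.

Call:
servo_tool([
  {"fingers": 0, "x": 0.15, "y": 0.05, "z": 0, "rx": 0, "ry": 0, "rz": 0},
  {"fingers": 0, "x": 0.15, "y": 0, "z": 0, "rx": 0, "ry": 0, "rz": 0},
  {"fingers": 0, "x": 0.15, "y": 0, "z": 0, "rx": 0, "ry": 0, "rz": 0},
  {"fingers": 0, "x": 0, "y": 0, "z": 0, "rx": 0, "ry": 0, "rz": 0},
])

```text
time: 7.72
position: [0.5022, 0.2831, 0.1296]
eef_rot: [-1.766, 1.991, -0.622]
contact_force: [6.1, 18.8, -15.2]
grip_width: -0.002
grasp_force: 8.7
```

```bash
python3 - <<'E'
from st import *
go(H(20,50,5),Rlean); s=arm.observe(); print("F station y",(Rs.T@s["contact_force"]))
a=cv2.imread("pics/w4.png")
im=eyes.grab_frame("wrist")[:,:,::-1].copy()
for n,i in(("w4",a),("w5",im)):
    m=((i.max(2)<45)&(np.indices(i.shape[:2])[0]<262)&(np.indices(i.shape[:2])[1]>140)&(np.indices(i.shape[:2])[1]<280)&(np.indices(i.shape[:2])[0]>190)).astype(np.uint8)
    n_,_,st,ce=cv2.connectedComponentsWithStats(m); k=1+np.argmax(st[1:,4]); print(n,st[k],ce[k])
for p in proj("wrist",[H(0,0,0),H(0,100,0)],s): cv2.circle(im,tuple(int(round(v)) for v in p),4,(0,0,255),1)
cv2.imwrite("pics/w5.png",im)
E
```

```text
t 7.72 pos [0.5022 0.2831 0.1296] F [  6.1  18.8 -15.2] q [ 0.94  0.15 -0.8   1.13 -0.58 -2.03]
turn units [-0.    0.08  0.03] shift units: now-frame [ 0.06 -0.15  0.1 ] after-turn [ 0.06 -0.15  0.1 ]
F station y [  3.65303171  19.45156301 -15.16860681]
w4 [ 150  214  119   47 4844] [209.89037985 237.1678365 ]
w5 [ 150  213  118   43 4829] [209.2607165 234.0221578]
```

View pics/w5.png

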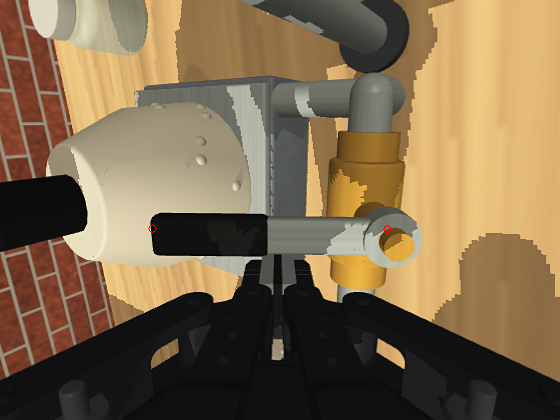

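The handle now lies parallel to the predicted shut line, at rows 213–255. It resists with 19 N at 50 mm, well over the 4 N that turning takes, so it is on its stop. Back off sideways and retreat along the stem.

Call:
servo_tool([
  {"fingers": 0, "x": -0.4, "y": 0, "z": 0, "rx": 0, "ry": 0, "rz": 0},
  {"fingers": 0, "x": -0.4, "y": 0, "z": 0, "rx": 0, "ry": 0, "rz": 0},
  {"fingers": 0, "x": 0, "y": 0, "z": -0.5, "rx": 0, "ry": 0, "rz": 0},
  {"fingers": 0, "x": 0, "y": 0, "z": -1, "rx": 0, "ry": 0, "rz": 0},
  {"fingers": 0, "x": 0, "y": 0, "z": -1, "rx": 0, "ry": 0, "rz": 0},
  {"fingers": 0, "x": 0, "y": 0, "z": -1, "rx": 0, "ry": 0, "rz": 0},
  {"fingers": 0, "x": 0, "y": 0, "z": -1, "rx": 0, "ry": 0, "rz": 0},
  {"fingers": 0, "x": 0, "y": 0, "z": -1, "rx": 0, "ry": 0, "rz": 0},
  {"fingers": 0, "x": 0, "y": 0, "z": -1, "rx": 0, "ry": 0, "rz": 0},
  {"fingers": 0, "x": 0, "y": 0, "z": -1, "rx": 0, "ry": 0, "rz": 0},
  {"fingers": 0, "x": 0, "y": 0, "z": -1, "rx": 0, "ry": 0, "rz": 0},
  {"fingers": 0, "x": 0, "y": 0, "z": 0, "rx": 0, "ry": 0, "rz": 0},
])

```text
time: 9.28
position: [0.4069, 0.3058, 0.2696]
eef_rot: [-1.76, 2.001, -0.63]
contact_force: [-0.2, 0.3, 0.0]
grip_width: -0.001
grasp_force: 0.0
```

```bash
python3 - <<'E'
from st import *
go(O+[0,0,.31],Rdown)
s=arm.observe(); im=eyes.grab_frame("wrist")[:,:,::-1].copy()
for p in proj("wrist",[H(0,0,0),H(0,100,0)],s): cv2.circle(im,tuple(int(round(v)) for v in p),4,(0,0,255),1)
cv2.imwrite("pics/w6.png",im)
E
```

```text
t 9.28 pos [0.4069 0.3058 0.2696] F [-0.2  0.3  0. ] q [ 1.31 -0.05 -0.57  0.71 -1.07 -1.8 ]
turn units [-4.09  0.02  0.  ] shift units: now-frame [  1.58 -10.49   4.9 ] after-turn [  1.57 -11.4   -2.02]
```

View pics/w6.png

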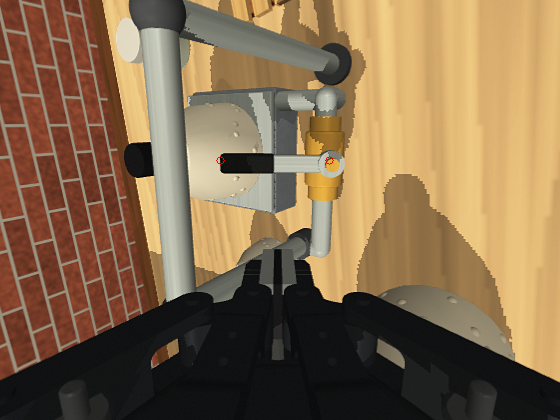

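The handle stays across the pipe, from (330,160) to (222,162). Now go upright, rise and open, then translate over the collar.

Call:
servo_tool([
  {"fingers": 0, "x": 0, "y": 0, "z": 0, "rx": -0.82, "ry": 0, "rz": 0},
  {"fingers": 0, "x": 0, "y": 0, "z": 0, "rx": -0.82, "ry": 0, "rz": 0},
  {"fingers": 0, "x": 0, "y": 0, "z": 0, "rx": -0.82, "ry": 0, "rz": 0},
  {"fingers": 0, "x": 0, "y": 0, "z": 0, "rx": -0.82, "ry": 0, "rz": 0},
  {"fingers": 0, "x": 0, "y": 0, "z": 0, "rx": -0.81, "ry": 0, "rz": 0},
  {"fingers": 80, "x": 0, "y": 0, "z": -1, "rx": 0, "ry": 0, "rz": 0},
  {"fingers": 80, "x": 0, "y": 0, "z": -1, "rx": 0, "ry": 0, "rz": 0},
  {"fingers": 80, "x": 0, "y": 0, "z": -1, "rx": 0, "ry": 0, "rz": 0},
  {"fingers": 80, "x": 0, "y": 0, "z": 0, "rx": 0, "ry": 0, "rz": 0},
])

```text
time: 10.45
position: [0.4078, 0.3051, 0.3283]
eef_rot: [-2.074, 2.359, 0.002]
contact_force: [-0.4, 0.1, -1.6]
grip_width: 0.845
grasp_force: 0.0
```

Call:
servo_tool([
  {"fingers": 80, "x": 0.13, "y": -0.95, "z": 0, "rx": 0, "ry": 0, "rz": 0},
  {"fingers": 80, "x": 0.13, "y": -0.95, "z": 0, "rx": 0, "ry": 0, "rz": 0},
  {"fingers": 80, "x": 0.13, "y": -0.95, "z": 0, "rx": 0, "ry": 0, "rz": 0},
  {"fingers": 80, "x": 0.13, "y": -0.95, "z": 0, "rx": 0, "ry": 0, "rz": 0},
  {"fingers": 80, "x": 0.13, "y": -0.95, "z": 0, "rx": 0, "ry": 0, "rz": 0},
  {"fingers": 80, "x": 0.13, "y": -0.95, "z": 0, "rx": 0, "ry": 0, "rz": 0},
  {"fingers": 80, "x": 0.13, "y": -0.95, "z": 0, "rx": 0, "ry": 0, "rz": 0},
  {"fingers": 80, "x": 0.13, "y": -0.95, "z": 0, "rx": 0, "ry": 0, "rz": 0},
  {"fingers": 80, "x": 0.13, "y": -0.95, "z": 0, "rx": 0, "ry": 0, "rz": 0},
  {"fingers": 80, "x": 0.13, "y": -0.95, "z": 0, "rx": 0, "ry": 0, "rz": 0},
  {"fingers": 80, "x": 0.13, "y": -0.95, "z": 0, "rx": 0, "ry": 0, "rz": 0},
  {"fingers": 80, "x": 0.13, "y": -0.95, "z": 0, "rx": 0, "ry": 0, "rz": 0},
])

```text
time: 11.95
position: [0.6306, 0.2446, 0.3269]
eef_rot: [2.074, -2.357, -0.002]
contact_force: [0.2, 0.3, -1.2]
grip_width: 0.936
grasp_force: 0.0
```

```bash
python3 - <<'E'
from st import *
go(O+[0,0,.31],Rdown)
s=arm.observe(); im=eyes.grab_frame("wrist")[:,:,::-1].copy(); cv2.imwrite("pics/w7raw.png",im)
for z in (.19,.15): 
  for p in proj("wrist",[O+[0,0,z]],s): print(p); cv2.circle(im,tuple(int(round(v)) for v in p),4,(0,0,255),1)
cv2.imwrite("pics/w7.png",im)
E
```

```text
t 11.95 pos [0.6306 0.2446 0.3269] F [ 0.2  0.3 -1.2] q [ 0.6   0.54  0.74 -0.   -1.77 -0.73]
turn units [ 0.01 -0.    0.  ] shift units: now-frame [-0.03  0.08  0.85] after-turn [-0.03  0.09  0.85]
[279.43743599 204.9521732 ]
[279.08725896 194.76096749]
```

View pics/w7.png

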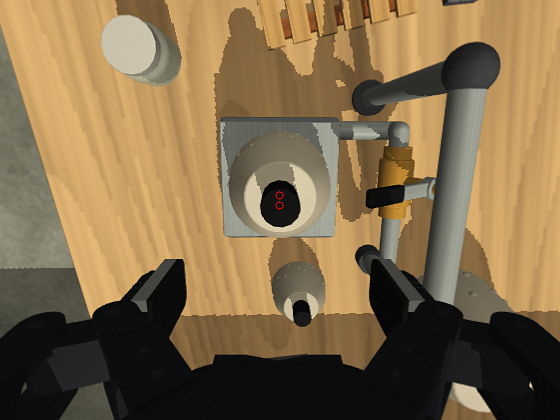

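The collar top is centred at about (280,206), where predicted (279,205). Descend and grip it at mid-height.

Call:
servo_tool([
  {"fingers": 80, "x": 0, "y": 0.05, "z": 0.98, "rx": 0, "ry": 0, "rz": 0},
  {"fingers": 80, "x": 0, "y": 0.04, "z": 0.98, "rx": 0, "ry": 0, "rz": 0},
  {"fingers": 80, "x": 0, "y": 0, "z": 0.98, "rx": 0, "ry": 0, "rz": 0},
  {"fingers": 80, "x": 0, "y": 0, "z": 0.98, "rx": 0, "ry": 0, "rz": 0},
  {"fingers": 80, "x": 0, "y": 0, "z": 0.98, "rx": 0, "ry": 0, "rz": 0},
  {"fingers": 80, "x": 0, "y": 0, "z": 0.98, "rx": 0, "ry": 0, "rz": 0},
  {"fingers": 80, "x": 0, "y": 0, "z": 0.98, "rx": 0, "ry": 0, "rz": 0},
  {"fingers": 80, "x": 0, "y": 0, "z": 0.9, "rx": 0, "ry": 0, "rz": 0},
  {"fingers": 80, "x": 0, "y": 0, "z": 0, "rx": 0, "ry": 0, "rz": 0},
])

```text
time: 13.12
position: [0.6268, 0.2449, 0.1703]
eef_rot: [2.072, -2.355, -0.003]
contact_force: [-0.3, 0.2, -0.7]
grip_width: 0.938
grasp_force: 0.0
```

Call:
servo_tool([
  {"fingers": 20, "x": 0, "y": 0, "z": 0, "rx": 0, "ry": 0, "rz": 0},
  {"fingers": 20, "x": 0, "y": 0, "z": 0, "rx": 0, "ry": 0, "rz": 0},
  {"fingers": 20, "x": 0, "y": 0, "z": 0, "rx": 0, "ry": 0, "rz": 0},
  {"fingers": 20, "x": 0, "y": 0, "z": 0, "rx": 0, "ry": 0, "rz": 0},
  {"fingers": 20, "x": 0, "y": 0, "z": 0, "rx": 0, "ry": 0, "rz": 0},
  {"fingers": 20, "x": 0, "y": 0, "z": 0, "rx": 0, "ry": 0, "rz": 0},
  {"fingers": 20, "x": 0, "y": 0, "z": 0, "rx": 0, "ry": 0, "rz": 0},
  {"fingers": 20, "x": 0, "y": 0, "z": 0, "rx": 0, "ry": 0, "rz": 0},
], force=40)

```text
time: 14.12
position: [0.6278, 0.2458, 0.1733]
eef_rot: [-2.076, 2.357, 0.0]
contact_force: [1.7, 0.3, 5.3]
grip_width: 0.39
grasp_force: 40.2
```

Call:
servo_tool([
  {"fingers": 20, "x": 0, "y": 0, "z": -0.2, "rx": 0, "ry": 0, "rz": 0},
  {"fingers": 20, "x": 0, "y": 0, "z": -0.4, "rx": 0, "ry": 0, "rz": 0},
  {"fingers": 20, "x": 0, "y": 0, "z": -0.5, "rx": 0, "ry": 0, "rz": 0},
  {"fingers": 20, "x": 0, "y": 0, "z": -0.5, "rx": 0, "ry": 0, "rz": 0},
  {"fingers": 20, "x": 0, "y": 0, "z": -0.5, "rx": 0, "ry": 0, "rz": 0},
  {"fingers": 20, "x": 0, "y": 0, "z": -0.5, "rx": 0, "ry": 0, "rz": 0},
  {"fingers": 20, "x": 0, "y": 0, "z": -0.5, "rx": 0, "ry": 0, "rz": 0},
  {"fingers": 20, "x": 0, "y": 0, "z": -0.5, "rx": 0, "ry": 0, "rz": 0},
  {"fingers": 20, "x": 0, "y": 0, "z": -0.5, "rx": 0, "ry": 0, "rz": 0},
  {"fingers": 20, "x": 0, "y": 0, "z": -0.5, "rx": 0, "ry": 0, "rz": 0},
  {"fingers": 20, "x": 0, "y": 0, "z": -0.4, "rx": 0, "ry": 0, "rz": 0},
  {"fingers": 20, "x": 0, "y": 0, "z": 0, "rx": 0, "ry": 0, "rz": 0},
])

```text
time: 15.62
position: [0.6276, 0.2458, 0.2732]
eef_rot: [-2.076, 2.358, 0.001]
contact_force: [-0.0, 0.1, -1.3]
grip_width: 0.384
grasp_force: 40.0
```

```bash
python3 - <<'E'
from st import *
s=arm.observe(); print(s["contact_force"],s["grip_width"])
im=eyes.grab_frame("scene")[:,:,::-1]; t=eyes.grab_frame("top")[:,:,::-1]; cv2.imwrite("pics/t8.png",t)
a=cv2.resize(im[100:300,180:380],None,fx=2.9,fy=2.9)[:,:400*2]
b=cv2.resize(cv2.imread("pics/top0.png")[195:265,270:350],None,fx=2.6,fy=2.6,interpolation=cv2.INTER_CUBIC)
c=np.zeros((580,800,3),np.uint8); c[:,:580]=a[:580,:580]; c[:182,590:798]=b; cv2.imwrite("pics/s8.png",c)
E
```

```text
[-0.03218192  0.1314219  -1.3398796 ] 0.3835878664824848
```

View pics/s8.png

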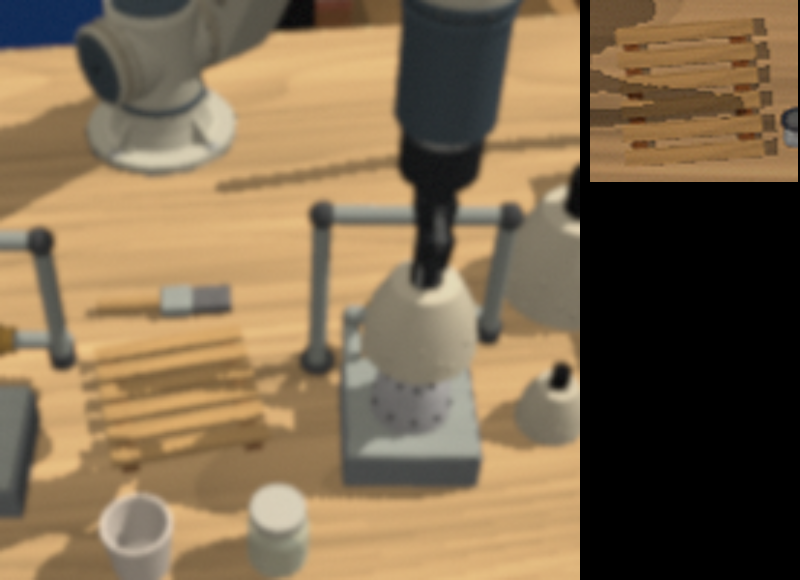

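The shade is 100 mm up, clear of the mould and hanging upright. The dark squares beside the slats are their shadows, so the right slat ends sit at crop x ≈ 670–687. Recompute the board centre.

```bash
python3 - <<'E'
from st import *
T=lambda x,y:(165+(x+.5)/4-.5,170+(y+.5)/4-.5)
b=np.array([onz("top",T(*p),.02) for p in [(460,145),(670,131),(686,338),(475,352)]])
print(np.round(b,3),b.mean(0),[round(np.linalg.norm(b[i]-b[i-1]),4) for i in range(4)])
# scene mask check: slat corners from s8 view: far-left.. (x,y in 2.9x crop)
S=lambda x,y:(180+(x+.5)/2.9-.5,100+(y+.5)/2.9-.5)
c=np.array([onz("scene",S(*p),.02) for p in [(93,358),(241,330),(266,436),(107,465)]])
print(np.round(c,3),c.mean(0),[round(np.linalg.norm(c[i]-c[i-1]),4) for i in range(4)])
C=np.r_[(b.mean(0)[:2]+c.mean(0)[:2])/2,.2732]; go(C,Rdown)
E
```

```text
[[ 0.623  0.092  0.02 ]
 [ 0.64  -0.086  0.02 ]
 [ 0.465 -0.102  0.02 ]
 [ 0.449  0.074  0.02 ]] [ 0.54394427 -0.00555003  0.02      ] [np.float64(0.1748), np.float64(0.1786), np.float64(0.1754), np.float64(0.1775)]
[[ 0.482 -0.104  0.02 ]
 [ 0.458  0.077  0.02 ]
 [ 0.625  0.088  0.02 ]
 [ 0.644 -0.09   0.02 ]] [ 0.55205193 -0.00695973  0.02      ] [np.float64(0.1621), np.float64(0.1821), np.float64(0.1676), np.float64(0.179)]
t 15.72 pos [0.6272 0.2457 0.2719] F [ 0.2 -0.7 -2. ] q [ 0.6   0.51  0.56 -0.   -1.62 -0.73]
turn units [ 0.01 -0.    0.01] shift units: now-frame [13.    2.33 -0.06] after-turn [13.    2.32 -0.06]
```

Call:
servo_tool([
  {"fingers": 20, "x": 0.5, "y": 0, "z": 0, "rx": 0, "ry": 0, "rz": 0},
  {"fingers": 20, "x": 0.9, "y": 0, "z": 0, "rx": 0, "ry": 0, "rz": 0},
  {"fingers": 20, "x": 0.9, "y": 0, "z": 0, "rx": 0, "ry": 0, "rz": 0},
  {"fingers": 20, "x": 0.9, "y": 0, "z": 0, "rx": 0, "ry": 0, "rz": 0},
  {"fingers": 20, "x": 0.9, "y": 0, "z": 0, "rx": 0, "ry": 0, "rz": 0},
  {"fingers": 20, "x": 0.9, "y": 0, "z": 0, "rx": 0, "ry": 0, "rz": 0},
  {"fingers": 20, "x": 0.9, "y": 0, "z": 0, "rx": 0, "ry": 0, "rz": 0},
  {"fingers": 20, "x": 0.9, "y": 0, "z": 0, "rx": 0, "ry": 0, "rz": 0},
  {"fingers": 20, "x": 0.9, "y": 0, "z": 0, "rx": 0, "ry": 0, "rz": 0},
  {"fingers": 20, "x": 0.9, "y": 0, "z": 0, "rx": 0, "ry": 0, "rz": 0},
  {"fingers": 20, "x": 0.9, "y": 0.2, "z": 0, "rx": 0, "ry": 0, "rz": 0},
  {"fingers": 20, "x": 0.9, "y": 0.4, "z": 0, "rx": 0, "ry": 0, "rz": 0},
])

```text
time: 17.23
position: [0.5886, 0.0397, 0.2722]
eef_rot: [2.075, -2.357, -0.002]
contact_force: [-0.7, -0.7, -1.9]
grip_width: 0.387
grasp_force: 40.0
```

Call:
servo_tool([
  {"fingers": 20, "x": 0.9, "y": 0.4, "z": 0, "rx": 0, "ry": 0, "rz": 0},
  {"fingers": 20, "x": 0.9, "y": 0.4, "z": 0, "rx": 0, "ry": 0, "rz": 0},
  {"fingers": 20, "x": 0.8, "y": 0.4, "z": 0, "rx": 0, "ry": 0, "rz": 0},
  {"fingers": 20, "x": 0, "y": 0.4, "z": 0, "rx": 0, "ry": 0, "rz": 0},
  {"fingers": 20, "x": 0, "y": 0.3, "z": 0, "rx": 0, "ry": 0, "rz": 0},
  {"fingers": 20, "x": 0, "y": 0, "z": 0, "rx": 0, "ry": 0, "rz": 0},
])

```text
time: 17.98
position: [0.5446, -0.0054, 0.2725]
eef_rot: [2.077, -2.357, -0.002]
contact_force: [0.7, -0.7, -1.9]
grip_width: 0.389
grasp_force: 40.1
```

```bash
python3 - <<'E'
from st import *
go(np.array([.545,-.006,.2732-.14]),Rdown)
cv2.imwrite("pics/w9.png",eyes.grab_frame("wrist")[:,:,::-1])
E
```

```text
t 17.98 pos [ 0.5446 -0.0054  0.2725] F [ 0.7 -0.7 -1.9] q [ 0.28  0.24  0.16 -0.   -1.49 -0.4 ]
turn units [0.01 0.   0.01] shift units: now-frame [ 0.03 -0.03  6.97] after-turn [ 0.03 -0.03  6.97]
```

View pics/w9.png

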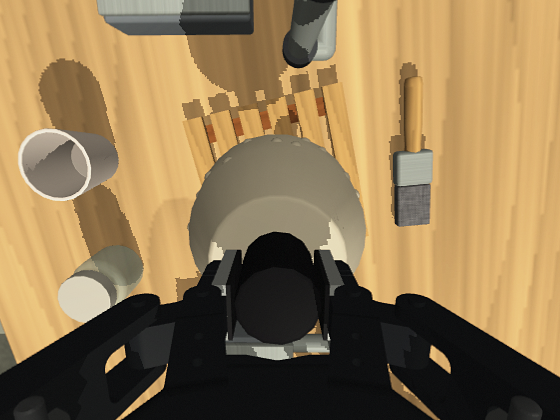

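The slats' -y ends run from about (184,121) to (333,82), with shadows beyond them; the brush, jar and cup are untouched. Check the -y edge midpoint, which I expect near (0.552, -0.095).

```bash
python3 - <<'E'
from st import *
a=onz("wrist",(184,121),.02);b=onz("wrist",(334,83),.02);print(a,b,(a+b)/2,np.linalg.norm(a-b))
d=(b-a)/np.linalg.norm(b-a); n=np.array([-d[1],d[0],0]); n*=np.sign(n[1]); print("centre",(a+b)/2+.09*n)
E
```

```text
[ 0.63869118 -0.08433664  0.02      ] [ 0.47092579 -0.10270601  0.02      ] [ 0.55480848 -0.09352133  0.02      ] 0.16876806395656124
centre [ 0.54501254 -0.00405603  0.02      ]
```

All measurements agree on a centre of (0.545, -0.005). Lower the shade.

Call:
servo_tool([
  {"fingers": 20, "x": 0, "y": 0, "z": 0.5, "rx": 0, "ry": 0, "rz": 0},
  {"fingers": 20, "x": 0, "y": 0, "z": 0.8, "rx": 0, "ry": 0, "rz": 0},
  {"fingers": 20, "x": 0, "y": 0, "z": 0.8, "rx": 0, "ry": 0, "rz": 0},
  {"fingers": 20, "x": 0, "y": 0, "z": 0.8, "rx": 0, "ry": 0, "rz": 0},
  {"fingers": 20, "x": 0, "y": 0, "z": 0.8, "rx": 0, "ry": 0, "rz": 0},
  {"fingers": 20, "x": 0, "y": 0, "z": 0.8, "rx": 0, "ry": 0, "rz": 0},
  {"fingers": 20, "x": 0, "y": 0, "z": 0.8, "rx": 0, "ry": 0, "rz": 0},
  {"fingers": 20, "x": 0, "y": 0, "z": 0.6, "rx": 0, "ry": 0, "rz": 0},
  {"fingers": 20, "x": 0, "y": 0, "z": 0.4, "rx": 0, "ry": 0, "rz": 0},
  {"fingers": 20, "x": 0, "y": 0, "z": 0.2, "rx": 0, "ry": 0, "rz": 0},
  {"fingers": 20, "x": 0, "y": 0, "z": 0, "rx": 0, "ry": 0, "rz": 0},
])

```text
time: 19.4
position: [0.5447, -0.0059, 0.1424]
eef_rot: [2.075, -2.357, -0.002]
contact_force: [0.8, 0.3, -2.0]
grip_width: 0.388
grasp_force: 40.1
```

Call:
servo_tool([
  {"fingers": 20, "x": 0, "y": 0, "z": 0.1, "rx": 0, "ry": 0, "rz": 0},
  {"fingers": 20, "x": 0, "y": 0, "z": 0.1, "rx": 0, "ry": 0, "rz": 0},
  {"fingers": 20, "x": 0, "y": 0, "z": 0.1, "rx": 0, "ry": 0, "rz": 0},
])

```text
time: 19.77
position: [0.5446, -0.0059, 0.1364]
eef_rot: [2.076, -2.357, -0.002]
contact_force: [-0.8, 0.4, -2.5]
grip_width: 0.386
grasp_force: 40.1
```

Call:
servo_tool([
  {"fingers": 20, "x": 0, "y": 0, "z": 0.06, "rx": 0, "ry": 0, "rz": 0},
  {"fingers": 20, "x": 0, "y": 0, "z": 0.06, "rx": 0, "ry": 0, "rz": 0},
  {"fingers": 20, "x": 0, "y": 0, "z": 0, "rx": 0, "ry": 0, "rz": 0},
])

```text
time: 20.15
position: [0.5445, -0.0059, 0.1339]
eef_rot: [2.075, -2.357, -0.002]
contact_force: [-0.0, 0.7, -2.2]
grip_width: 0.384
grasp_force: 40.1
```

Call:
servo_tool([
  {"fingers": 20, "x": 0, "y": 0, "z": 0.05, "rx": 0, "ry": 0, "rz": 0},
  {"fingers": 20, "x": 0, "y": 0, "z": 0.05, "rx": 0, "ry": 0, "rz": 0},
  {"fingers": 20, "x": 0, "y": 0, "z": 0, "rx": 0, "ry": 0, "rz": 0},
])

```text
time: 20.52
position: [0.545, -0.006, 0.1331]
eef_rot: [2.076, -2.358, 0.0]
contact_force: [-0.5, 0.7, 5.0]
grip_width: 0.385
grasp_force: 40.7
```

The force turned from -2 to +5 N, so the shade stands on the board. Let go, then rise straight up.

Call:
servo_tool([
  {"fingers": 40, "x": 0, "y": 0, "z": 0, "rx": 0, "ry": 0, "rz": 0},
  {"fingers": 50, "x": 0, "y": 0, "z": 0, "rx": 0, "ry": 0, "rz": 0},
  {"fingers": 75, "x": 0, "y": 0, "z": 0, "rx": 0, "ry": 0, "rz": 0},
  {"fingers": 75, "x": 0, "y": 0, "z": 0, "rx": 0, "ry": 0, "rz": 0},
  {"fingers": 75, "x": 0, "y": 0, "z": 0, "rx": 0, "ry": 0, "rz": 0},
  {"fingers": 75, "x": 0, "y": 0, "z": -0.3, "rx": 0, "ry": 0, "rz": 0},
  {"fingers": 75, "x": 0, "y": 0, "z": -0.7, "rx": 0, "ry": 0, "rz": 0},
  {"fingers": 75, "x": 0, "y": 0, "z": -1, "rx": 0, "ry": 0, "rz": 0},
  {"fingers": 75, "x": 0, "y": 0, "z": -1, "rx": 0, "ry": 0, "rz": 0},
  {"fingers": 75, "x": 0, "y": 0, "z": -1, "rx": 0, "ry": 0, "rz": 0},
  {"fingers": 75, "x": 0, "y": 0, "z": -1, "rx": 0, "ry": 0, "rz": 0},
  {"fingers": 75, "x": 0, "y": 0, "z": -1, "rx": 0, "ry": 0, "rz": 0},
])

```text
time: 22.02
position: [0.5449, -0.006, 0.2539]
eef_rot: [-2.076, 2.358, 0.0]
contact_force: [0.2, 0.2, -0.4]
grip_width: 0.877
grasp_force: 0.0
```

Call:
servo_tool([
  {"fingers": 75, "x": 0, "y": 0, "z": -1, "rx": 0, "ry": 0, "rz": 0},
  {"fingers": 75, "x": 0, "y": 0, "z": -1, "rx": 0, "ry": 0, "rz": 0},
  {"fingers": 75, "x": 0, "y": 0, "z": -1, "rx": 0, "ry": 0, "rz": 0},
  {"fingers": 75, "x": 0, "y": 0, "z": 0, "rx": 0, "ry": 0, "rz": 0},
])

```text
time: 22.52
position: [0.5456, -0.006, 0.3146]
eef_rot: [-2.074, 2.356, -0.002]
contact_force: [0.2, 0.1, -1.3]
grip_width: 0.876
grasp_force: 0.0
```

```bash
python3 - <<'E'
from st import *
s=arm.observe(); print(s["position"],s["time"])
w=eyes.grab_frame("wrist")[:,:,::-1].copy()
for p in proj("wrist",[[.545,-.006,.15]],s): cv2.circle(w,tuple(int(round(v)) for v in p),4,(0,0,255),1)
sc=eyes.grab_frame("scene")[:,:,::-1]
c=np.zeros((420,800,3),np.uint8); c[:,:400]=w[:,80:480]; c[:,400:]=cv2.resize(sc[110:310,120:380],None,fx=2.1,fy=2.1)[:420,:400] if 0 else cv2.resize(sc[100:310,170:370],(400,420))
cv2.imwrite("pics/f.png",c)
E
```

```text
[ 0.54555929 -0.00595454  0.31461671] 22.525
```

View pics/f.png

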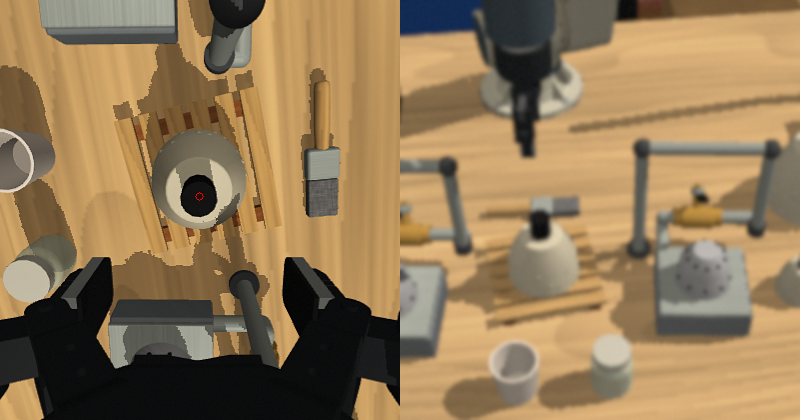

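The shade stands upright in the middle of the board at (198,190), the robot is clear, and the brush, jar and cup have not moved. Hand in.

```bash
python3 -c "
from bench import arm
print(arm.sign_off())"
```

```text
the job is handed in; nothing more can be done
None
```

I shut the full station's valve against its stop, then lifted the shade off and stood it upright in the middle of the drying board, handing in at about 22.6 s; I viewed 13 pictures, three over the limit of 10, and saw nothing else disturbed.

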